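# Hang the hook plate on its screw in the kitchen niche

### The arm

A 6-joint arm with a two-finger parallel gripper is mounted at the origin on the work surface. World frame = base frame: x ahead of the robot, y to its left, z up, the work surface at z = 0. Lengths are in m, angles in rad, forces in N, time in s.
With the tool pointing down it reaches from about 0.325 to 0.9 m from the base axis. Payload 6.1 kg.
Tool frame: the origin (TCP) lies at the very end of the fingers, on their centre line; the grasp point (between the pads) lies 19 mm behind it; z points along the fingers, y is the line along which they close (so a half turn about z gives the same grasp; the last joint's range is limited). The gripper opens to 85 mm and grips with 20 to 120 N. Pads are 22 mm wide; open, the fingers measure 114 mm over their backs; the gripper's body (76 mm by 85 mm) begins 54 mm behind the grasp point. The pads swing forward as they close: fully open they stand 13 mm farther back than shut.
Start: joints at [-1.472, 0.22, 1.526, -0, 1.395, -0.126], TCP at [0.139, -0.609, 0.231] pointing down, gripper open.
Joint ranges: [-2.98, 2.98], [-0.91, 2.08], [0.09, 2.57], [-1.24, 4.39], [0.2, 2.65], [-2.68, 2.68]. Speed limits (rad/s): [2.57, 2.57, 3.01, 3.14, 3.14, 3.14].

### API

Orientations are given as a unit quaternion [x, y, z, w].
In Python, from plant import manip gives the robot as it stands. The module is installed in compiled form; this text tells all that it offers. Calls block until the motion is done:
- manip.goto(position, orientation): joint-space move of the TCP to a pose.
- manip.line_to(position, ori=None, max_speed=0.15): straight line of the TCP; ori=None keeps the orientation; max_speed is the mean speed in m/s.
- manip.move_joints(angles): joint-space move.
- manip.grip(opening): finger opening in m; the grip force is fixed at half the most; returns when the fingers have stopped.
- manip.dwell(seconds).
- manip.inverse_kinematics(position, orientation): joint angles nearest the present ones, or None.
- manip.read_state(): the state.
- manip.get_image(name): name is "scene" or "top" or "wrist"; returns the picture (420x560x3 uint8, red, green, blue); there is no depth.
- manip.get_calibration(name): a dict with "mtx" (3x3 intrinsics, pixels), "rvec" (rotation vector, rad) and "tvec" (3), from world to camera coordinates, as OpenCV has them. Camera axes: x right, y down, z forward; pixel columns grow to the right and rows downward; lengths in m; the calibration is good to about 2 mm. A picture is of the moment at which its call begins: read the wrist's pose just before it. get_calibration takes no time and is no camera call; for the wrist camera it gives the pose at the moment of the call.
A pose or a line that the arm cannot do raises manip.PlanningError and nothing moves.
- manip.hand_in(): hands the job in; it is judged then, once.
The state is a dict: "clock": time; "joint_positions": joint angles; "joint_vel": joint speeds; "tau": joint torques, N m; "tcp_pos": TCP position; "eef_rot": TCP orientation; "wrist_force": force on the tool from outside, world axes, zero at the start; "ft_torque": the same for the moment, N m; "grip_width": finger opening in m; "grip_force": force on a finger pad.
Only numpy, scipy, OpenCV 4.12 (cv2) and the standard library are available. Lean on these libraries where they do the work, as an engineer would, in place of code of your own. Each camera call takes 0.05 s, during which the arm holds its last target. There are 200 camera calls.

### The job

Put the aluminium hook plate back up on the niche's sloping plywood board: pass the wide end of its keyhole over the screw head so that the plate lies flat on the board, then slide it down the slope until it is fully home on the screw, straight and flush, and let go. Be gentle: do not press or shove it hard against the board or screw, and leave the saucer with its shuttlecocks, the tumbler, the tube and the carabiner alone.

Things in the scene. Friction and masses are not known exactly. Their poses are not given: they have to be found in the camera images.
- hook_plate: Loose aluminium wall plate, 200 to 330 g, 120 mm long (x), 70 mm wide (y), 5 mm thick, lying on its back on the niche floor. Origin: centre of its underside (the back, which goes against the board); +x to its upper end, +z out of its front. A keyhole goes right through on its centre line, the slot above the wide mouth; a hook stands on its front.
- hook_grip (a point): Middle of the hook's post, where to grip it (plate x -18, z +27 mm; axes as the plate's). The post is 16 mm thick along y (the width to grip), 26 mm long along x, and stands from the plate up to 48 mm above its underside. At its top a nose, also 16 mm thick, points to +x as far as plate x +10 mm, z 38 to 48 mm.
- keyhole_wide (a point): Centre of the keyhole's wide mouth, on the plate's underside (plate x +16 mm; axes as the plate's). The mouth is 22 mm square, with 45 degree lead-in chamfers towards the slot, which starts at plate x +27 mm. It passes over the screw head with 2 mm to spare on each side.
- keyhole_seat (a point): Point in the slot, on the underside (plate x +42 mm; axes as the plate's), where the screw's axis lies when fully home, its shank against the slot's end at x +45. The slot is 9 mm wide. A raised lip on each side of it, 9.5 mm wide, ramps from 5 mm above the underside at x +27 to 8 mm at x +35, then stays level to x +50.
- slope_board: Fixed plywood board, its face sloping up away from the robot at 30 degrees, springy (it gives about 1 mm per 6 N pressed square on it), 240 mm long and 220 mm wide. Origin: a pencilled cross on the face, 120 mm above the niche floor; +x up the slope (face from -140 to +100 mm), +y across to the left seen from the robot, +z square out of the face. Over 50 N in all between plate and board or screw is too rough.
- screw_mark (a point): The same pencilled cross (axes as the board's). The steel screw stands square to the face at x 0, but up to 10 mm left or right of the cross (y): not measured, to be felt or seen. Shank 6 mm thick; round head 18 mm across, 4.5 mm thick, underside 6.5 mm off the face. The plate riding on the head is 11 mm off the face.
- head_top (a point): Point 11 mm out from the cross, level with the top of the screw head (axes as the board's). A spring pulls the head to the board: it lifts up to 5 mm, 4 N to start and 2 N more per mm, and clamps the slot's lips. Sliding home takes 6 to 20 N, stops dead at the slot end, and stays clamped when let go (clamping alone makes 23 N in all of contact).
- saucer: White ceramic saucer, 160 mm across, 15 mm high, lying on the niche floor with two shuttlecocks on it; origin at the centre of its underside. Leave alone.
- shuttle0: Nylon shuttlecock standing skirt down on the saucer, 62 mm across, 83 mm high; origin at the centre of its underside. Leave alone.
- shuttle1: The other such shuttlecock. Leave alone.
- tumbler: Clear polycarbonate tumbler, 76 mm across, 110 mm high, standing; origin at the centre of its underside. Leave alone.
- shuttle_tube: White plastic shuttle tube, 68 mm across, 211 mm high, standing; origin at the centre of its underside. Leave alone.
- carabiner: Aluminium carabiner, 95 mm by 52 mm, 10 mm thick, lying flat in front of the board; origin near its middle, on its underside. Leave alone.
Mind the look-alikes: they are no part of the job. What is shaped like the hook_plate but pink is not meant.

How it is judged:
By the outcome, as a careful person would: the job done as asked, in the order asked, and still so for the second after the job is handed in, with the robot touching nothing.
It also fails if it takes over 67 s, if anything falls off the work surface, if the arm or the gripper's body presses on something with over 40 N, if the wrist force passes 120 N, or if a joint passes its speed limit or range.

## Working session

There is one attempt and no reset: what is moved stays moved. The work goes in short steps, each a Python script; the robot and the scene stay as the last script left them, time stands still between calls to the robot, and variables do not carry over. Pictures are saved under pics/ and viewed, at most 10 in all, crops included, and the job is handed in when it is done.

```bash
mkdir -p pics
python3 - <<'E'
from plant import manip
import cv2,numpy as np
for n in("scene","top"):
    im=manip.get_image(n); cv2.imwrite(f"pics/{n}0.png",im[:,:,::-1])
    c=manip.get_calibration(n); print(n,c["mtx"].tolist(),c["rvec"],c["tvec"])
    R=cv2.Rodrigues(np.array(c["rvec"]))[0]; print(-R.T@np.array(c["tvec"]).ravel(), R[2])
s=manip.read_state(); print(s)
E
```

```text
scene [[434.4271276649517, 0.0, 272.7006491974303], [0.0, 434.4271276649517, 212.53933526778397], [0.0, 0.0, 1.0]] [ 2.40277286  1.1076996  -0.31738678] [-0.31880228 -0.33067761  1.3377163 ]
[ 0.94872314 -0.37131972  0.98107775] [-0.39358605  0.32032837 -0.86167265]
top [[494.929646631951, 0.0, 279.7923965955268], [0.0, 494.929646631951, 210.59836225730209], [0.0, 0.0, 1.0]] [ 2.15419764 -2.10508689  0.23356951] [-0.05907108  0.54213472  1.20961356]
[ 0.29868542 -0.01929059  1.29266364] [ 0.19368095 -0.02158285 -0.98082714]
{'clock': 0.1, 'joint_positions': array([-1.47211408e+00,  2.21175611e-01,  1.52752049e+00,  1.18768540e-05,
        1.39469048e+00, -1.26086260e-01]), 'joint_vel': array([-0.00028803, -0.00228317, -0.00416965, -0.00084298, -0.00108755,
       -0.0012447 ]), 'tau': array([ 1.39716198e-03, -4.98236811e+01, -3.90549016e+01, -1.29454961e-04,
        5.61237830e-03,  1.50507566e-05]), 'tcp_pos': array([ 0.13925395, -0.60872148,  0.23027848]), 'eef_rot': array([ 9.93691251e-01,  1.12146745e-01,  1.81349249e-05, -8.96800224e-04]), 'wrist_force': array([-0.06239443,  0.74481776, -0.11684443]), 'ft_torque': array([0.00387982, 0.00936761, 0.01101376]), 'grip_force': 0.0, 'grip_width': 0.08532121688149624}
```

View pics/scene0.png

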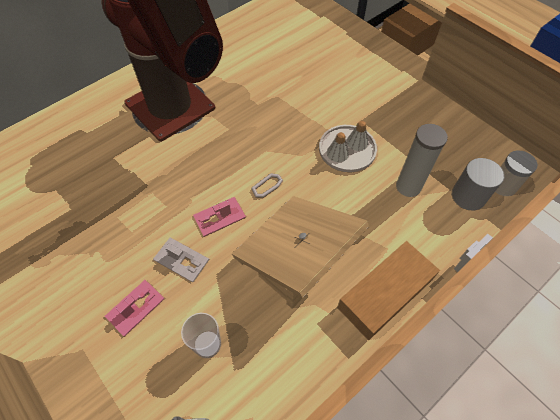

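View pics/top0.png

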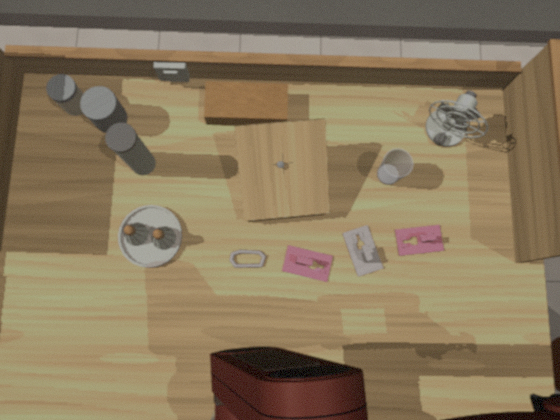

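The scene view shows the grey plate at about (181,260) between two pink look-alikes, with the board and screw at (300,238). In the top view the plate is at (363,251) and the screw at (281,165). I'll enlarge that area.

```bash
cat > h.py <<'E'
from plant import manip
import cv2,numpy as np
from scipy.spatial.transform import Rotation as Ro
def cal(n):
    c=manip.get_calibration(n); R=cv2.Rodrigues(np.array(c["rvec"],float))[0]
    return np.array(c["mtx"]),R,np.array(c["tvec"],float).ravel()
def ray(c,uv):
    K,R,t=c; d=R.T@np.linalg.inv(K)@np.array([uv[0],uv[1],1.]); return -R.T@t,d/np.linalg.norm(d)
def onz(c,uv,z):
    o,d=ray(c,uv); return o+d*(z-o[2])/d[2]
def onplane(c,uv,p,n):
    o,d=ray(c,uv); return o+d*(np.dot(p-o,n)/np.dot(d,n))
def proj(c,P):
    K,R,t=c; q=K@(R@np.asarray(P)+t); return q[:2]/q[2]
def tri(rays):
    A=np.zeros((3,3));b=np.zeros(3)
    for o,d in rays:
        M=np.eye(3)-np.outer(d,d);A+=M;b+=M@o
    return np.linalg.solve(A,b)
E
python3 - <<'E'
from h import *
im=cv2.imread("pics/top0.png"); c=cal("top")
cv2.imwrite("pics/topcrop.png",cv2.resize(im[110:290,225:425],None,fx=3.3,fy=3.3,interpolation=cv2.INTER_CUBIC))
print("plate",onz(c,(363,251),0),"screw",onz(c,(281,165),.12))
hsv=cv2.cvtColor(im,cv2.COLOR_BGR2HSV)
m=((hsv[...,1]<60)&(hsv[...,2]>70)).astype(np.uint8); m[:220]=0;m[285:]=0;m[:,:335]=0;m[:,395:]=0
cs,_=cv2.findContours(m,0,2); k=max(cs,key=cv2.contourArea); print(cv2.minAreaRect(k))
E
```

```text
plate [ 0.45119385 -0.26899241  0.        ] screw [ 0.64464738 -0.04571991  0.12      ]
((362.442626953125, 250.34063720703125), (47.00674057006836, 27.54918670654297), 70.20112609863281)
```

View pics/topcrop.png

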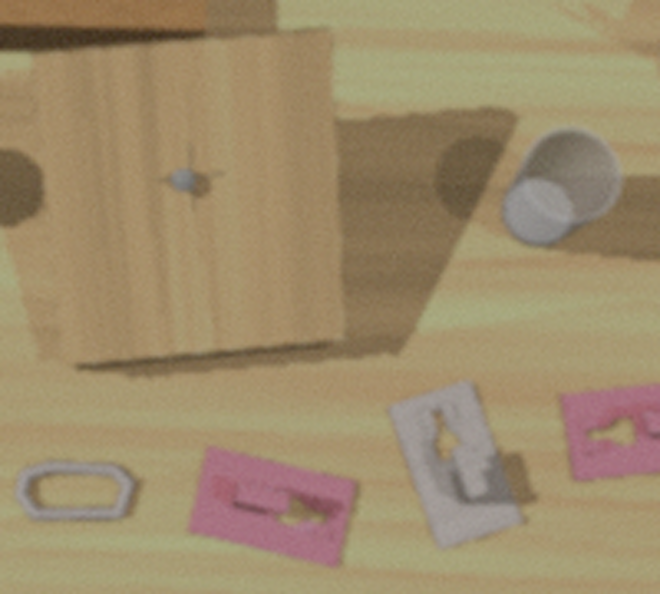

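The crop shows the plate's slot end facing away from the robot (yaw about +19°). The screw head is at crop (182,181) and the pencilled cross at (192,178), so the screw sits left of the cross. Next come wrist views of the plate and then the board.

```bash
cat >> h.py <<'E'
def tool(yaw,tilt=0):  # tool x = +object x, tool z = -object z ; object yawed then nose-up by tilt
    Rb=Ro.from_euler('ZY',[yaw,-tilt]).as_matrix()
    return Rb, Ro.from_matrix(Rb@np.diag([1,-1,-1.])).as_quat()
E
python3 - <<'E'
from h import *
import pickle
Rp,q=tool(np.radians(19))
# which half turn fits?
for p in ([.43,-.27,.25],[.43,-.27,.03]):
    print(manip.inverse_kinematics(p,q))
Rb,qb=tool(np.radians(5.7),np.radians(30))
for f in (0,1):
    Q=qb if f==0 else (Ro.from_quat(qb)*Ro.from_euler('z',180,degrees=True)).as_quat()
    print(f,manip.inverse_kinematics([.60,-.04,.20],Q),manip.inverse_kinematics([.58,-.04,.26],Q))
manip.goto([.42,-.27,.25],q)
d={}
s=manip.read_state();c=cal("wrist");im=manip.get_image("wrist");d['p']=(c,im)
print(s['clock'],s['tcp_pos'],"cam",-c[1].T@c[2],c[1][2])
cv2.imwrite("pics/w_plate.png",im[:,:,::-1]);pickle.dump(d,open("d.pkl","wb"))
E
```

```text
[-7.16115661e-01 -7.56095983e-02  1.80384224e+00 -4.44089210e-16
  1.41336002e+00  5.23068108e-01]
[-7.16115661e-01  1.91093896e-01  1.97687796e+00 -4.44089210e-16
  9.73620801e-01  5.23068108e-01]
0 [-0.3102949  -0.17227679  2.07385189  0.28894057  0.77415666  1.00156978] [-0.32515931 -0.28876967  2.05259182  0.26384683  0.91061395  1.03339483]
1 [-0.3102949  -0.17227679  2.07385189  0.28894057  0.77415666 -2.14002288] [-0.32515931 -0.28876967  2.05259182  0.26384683  0.91061395 -2.10819782]
1.7167 [ 0.41976267 -0.27082365  0.25001715] cam [ 0.48433866 -0.24847545  0.39207204] [-0.25520951 -0.08708338 -0.96295617]
```

View pics/w_plate.png

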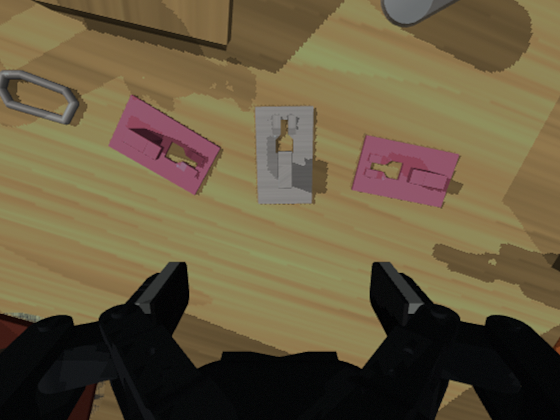

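The wrist view shows the grey plate with corners at about (256,106), (314,106), (314,203) and (257,204). The hook post is at (285,170), below the keyhole. I'll measure the plate, then photograph the board from two poses square to it.

Run:
```python
from h import *
import pickle
d=pickle.load(open("d.pkl","rb"));c,im=d['p']
hsv=cv2.cvtColor(im,cv2.COLOR_RGB2HSV)
m=((hsv[...,1]<55)&(hsv[...,2]>60)).astype(np.uint8);m[:95]=0;m[215:]=0;m[:,:245]=0;m[:,:][:,330:]=0
m=cv2.morphologyEx(m,cv2.MORPH_CLOSE,np.ones((5,5)));m=cv2.morphologyEx(m,cv2.MORPH_OPEN,np.ones((9,9)))
k=max(cv2.findContours(m,0,1)[0],key=cv2.contourArea)[:,0]
P=np.array([onz(c,p,.005)[:2] for p in k])*1000
r=cv2.minAreaRect(P.astype(np.float32));print(r)
manip.goto([.52,-.05,.33],tool(np.radians(5.7),np.radians(30))[1])
for i,p in enumerate(([.52,-.09,.33],[.52,-.01,.33])):
    manip.line_to(p)
    c=cal("wrist");im=manip.get_image("wrist");d['b%d'%i]=(c,im)
cv2.imwrite("pics/b.png",np.hstack([d['b0'][1],d['b1'][1]])[:,:,::-1][:, :])
cv2.imwrite("pics/b0.png",d['b0'][1][:,:,::-1])
b=d['b0'][1]
pickle.dump(d,open("d.pkl","wb"));print(manip.read_state()['clock'])
```

```text
((453.28424072265625, -265.7264404296875), (119.7761459350586, 69.93436431884766), 19.57232093811035)
3.95
```

View pics/b0.png

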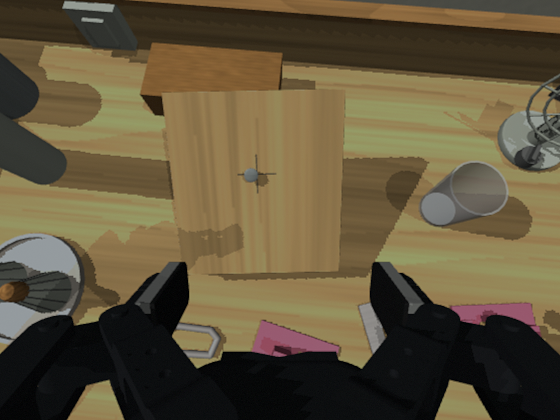

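The board corners in this view are at about (164,94), (344,90), (339,272) and (187,274). The screw head is at (250,175) and the cross at (257,174). I'll enlarge both views to get exact pixels.

Run:
```python
from h import *
import pickle
d=pickle.load(open("d.pkl","rb"))
a=d['b0'][1][80:285,155:355]; c1=d['b1'];
# predict b1 offset from the approximate screw point
p0=onplane(d['b0'][0],(250,175),np.array([.645,-.046,.13]),np.array([-.5,0,.866])); u=proj(c1[0],p0).astype(int);print(p0,u)
b=c1[1][u[1]-95:u[1]+110,u[0]-95:u[0]+105]
s1=d['b0'][1][155:195,230:280];s2=c1[1][u[1]-20:u[1]+20,u[0]-20:u[0]+30]
A=cv2.resize(np.hstack([a,b]),(800,410),interpolation=cv2.INTER_CUBIC)
B=cv2.resize(np.hstack([s1,s2]),None,fx=4.7,fy=4.7,interpolation=cv2.INTER_CUBIC)
B=cv2.copyMakeBorder(B,0,0,0,800-B.shape[1],0)
cv2.imwrite("pics/bb.png",np.vstack([A,B])[:,:,::-1])
```

```text
[ 0.64364681 -0.04225627  0.12921872] [315 181]
```

View pics/bb.png

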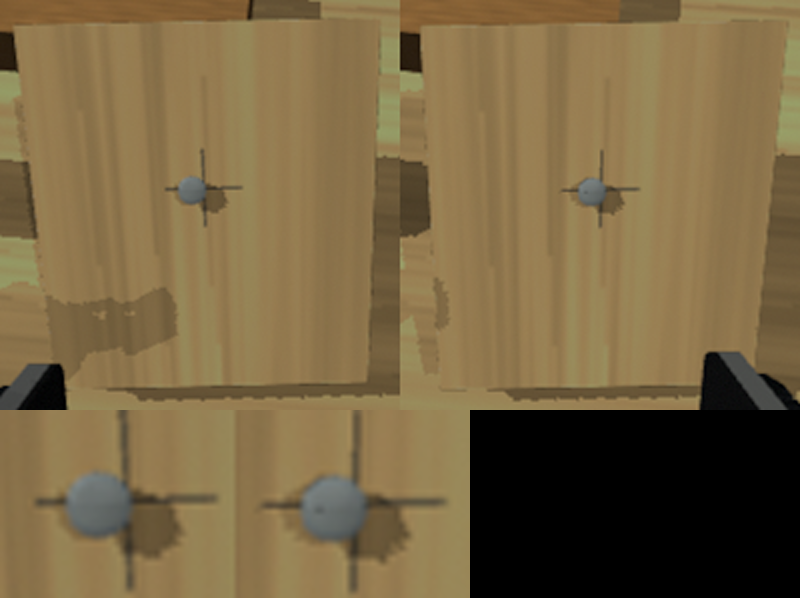

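The crop shows the cross and head clearly in both views: head at crop (99,505) and (333,508), cross at (126,499) and (356,504). Turning these into positions:

Run:
```python
from h import *
import pickle
d=pickle.load(open("d.pkl","rb"))
C=[d['b0'][0],d['b1'][0]]
f=lambda o,x,y,s:(o[0]+x/s-.5+.5/s,o[1]+y/s-.5+.5/s)
cross=[f((230,155),126,89,4.7),f((295,161),121,94,4.7)]
head=[f((230,155),99,95,4.7),f((295,161),98,98,4.7)]
cr=[[15,26],[380,20],[368,381],[49,386]],[[21,26],[387,20],[357,385],[38,388]]
o=[(155,80),(220,86)]
print("cross z=.12",[onz(c,p,.12).round(4) for c,p in zip(C,cross)],"tri",tri([ray(c,p) for c,p in zip(C,cross)]).round(4))
print("head tri",tri([ray(c,p) for c,p in zip(C,head)]).round(4))
for i in(0,1):
    k=[onz(C[i],f(o[i],*p,2),z) for p,z in zip(cr[i],(.17,.17,.05,.05))]
    TL,TR,BR,BL=k;print(np.round(k,4).tolist(),"w",np.linalg.norm(TL-TR),np.linalg.norm(BL-BR),"l",np.linalg.norm(TL-BL),np.linalg.norm(TR-BR))
    yy=(TL-TR+BL-BR)[:2];xx=(TL-BL+TR-BR)[:2]
    print("yaw",np.degrees(np.arctan2(-yy[0],yy[1])),np.degrees(np.arctan2(xx[1],xx[0])),"ctr",(np.mean(k,0)).round(4))
# head-cross offset in board frame
R,_=tool(np.radians(5.5),np.radians(30))
for c,p,h in zip(C,cross,head):
    X=onz(c,p,.12);H=onplane(c,h,X+R[:,2]*.0105,R[:,2]);print("head in board",(R.T@(H-X)).round(4))
ct=cal("top");
X=onz(ct,f((225,110),192,178,3.3),.12);H=onplane(ct,f((225,110),182,181,3.3),X+R[:,2]*.0105,R[:,2]);print("top",X,R.T@(H-X))
```

```text
cross z=.12 [array([ 0.6499, -0.0489,  0.12  ]), array([ 0.6493, -0.0493,  0.12  ])] tri [ 0.6488 -0.0491  0.122 ]
head tri [ 0.6451 -0.0427  0.1263]
[[0.7217, 0.0684, 0.17], [0.7463, -0.1474, 0.17], [0.5438, -0.1725, 0.05], [0.5188, 0.0504, 0.05]] w 0.2171614009721081 0.22430538677156905 l 0.2364146640047827 0.23673864740734982
yaw 6.443644464554403 6.0566001027289404 ctr [ 0.6327 -0.0503  0.11  ]
[[0.7223, 0.0691, 0.17], [0.748, -0.1469, 0.17], [0.5423, -0.175, 0.05], [0.5178, 0.0471, 0.05]] w 0.21753315249003638 0.22344337735263195 l 0.23807977652092657 0.2398625343816455
yaw 6.537385892855711 6.97333484718872 ctr [ 0.6326 -0.0514  0.11  ]
head in board [-0.      0.0064  0.0105]
head in board [0.0007 0.0074 0.0105]
top [ 0.64837523 -0.05016176  0.12      ] [0.00076657 0.0080794  0.0105    ]
```

The measurements agree: sizes come out at 217–224 × 236–240 mm, yaw about 6.5°, cross at (0.6495, −0.0491, 0.12) and screw at y ≈ +7 mm. Now I'll grasp the plate, lift it and check it in the hand.

Run:
```python
from h import *
import pickle
Rp,q=tool(np.radians(19.57)); O=np.array([.4533,-.2657,0])
g=lambda z:O+Rp@[-.018,0,z]
manip.goto(g(.15),q); manip.grip(.05)
manip.line_to(g(.06)); manip.line_to(g(.008),max_speed=.05)
s=manip.read_state();print(s['wrist_force'],s['tcp_pos']-g(.008));manip.grip(.0)
s=manip.read_state();print(s['clock'],s['grip_width'],s['grip_force'],s['wrist_force'])
manip.line_to(g(.15),max_speed=.08); manip.dwell(.2)
s=manip.read_state();print(s['clock'],s['grip_width'],s['grip_force'],s['wrist_force'],s['ft_torque'])
c=cal("wrist");im=manip.get_image("wrist");
T=Ro.from_quat(s['eef_rot']).as_matrix()
v=im.copy()
for p in ([.06,.035,.005],[.06,-.035,.005],[.027,.0045,.005],[.027,-.0045,.005],[.05,.014,.008],[.05,-.014,.008],[.010,.008,.048],[.010,-.008,.048]):
    P=s['tcp_pos']+T@(np.diag([1,-1,-1.])@(np.array(p)-[-.018,0,.008])); u=proj(c,P);print(p,u.round(1))
    v[int(round(u[1])),int(round(u[0]))]=[255,0,0]
pickle.dump((c,im,s),open("hold.pkl","wb"))
cv2.imwrite("pics/hold.png",cv2.resize(v[130:330,180:380],(600,600),interpolation=cv2.INTER_NEAREST)[:,:,::-1])
```

```text
[-0.03841376  0.32419552  0.25249123] [ 0.00029406 -0.00025773  0.0003609 ]
7.9667 0.015454070604251817 59.13329780101776 [-0.19373624 -1.09130797  2.22908756]
10.0917 0.015341913963889049 58.44273805618286 [-0.82488458  0.22188044 -2.84239826] [0.01199485 0.06584432 0.01372754]
[0.06, 0.035, 0.005] [201.5 105.3]
[0.06, -0.035, 0.005] [357.4 105.2]
[0.027, 0.0045, 0.005] [270.  178.3]
[0.027, -0.0045, 0.005] [288.9 178.3]
[0.05, 0.014, 0.008] [248.2 128.4]
[0.05, -0.014, 0.008] [310.7 128.4]
[0.01, 0.008, 0.048] [257.2 244.8]
[0.01, -0.008, 0.048] [302.  244.8]
```

View pics/hold.png

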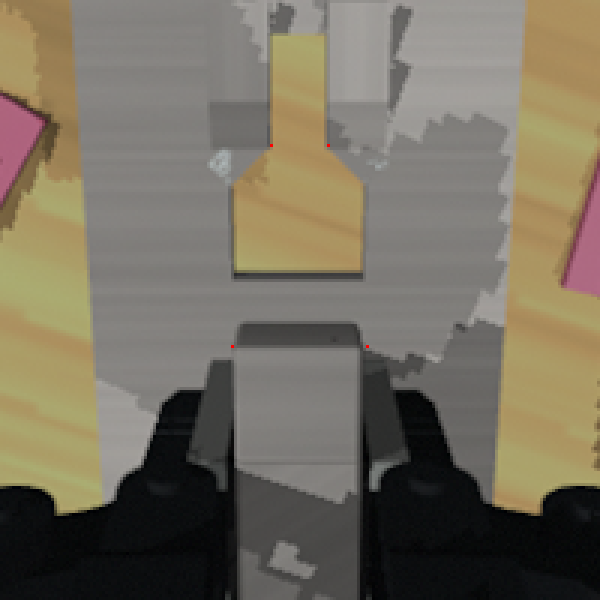

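The predicted points (red) match the held plate to within about 0.8 mm in x and less than 0.3 mm in y, with no twist. Next I'll hover over the screw and look at the head through the mouth.

```bash
cat >> h.py <<'E'
YAW=np.radians(6.5); RB,QB=tool(YAW,np.radians(30)); X0=np.array([.6495,-.0491,.12]); GX=-.0174
def tcp(bx,by,bz): # TCP for plate origin at board coords (m)
    return X0+RB@np.array([bx+GX,by,bz+.008])
def fb(s,f0): return RB.T@(s['wrist_force']-f0)
E
python3 - <<'E'
from h import *
import pickle
s=manip.read_state();p=s['tcp_pos'];manip.line_to(p+[0,0,.1],max_speed=.15)
manip.goto(tcp(-.016,.007,.09),QB); manip.line_to(tcp(-.016,.007,.026),max_speed=.06); manip.dwell(.3)
s=manip.read_state();print(s['clock'],s['wrist_force'],RB.T@(s['tcp_pos']-tcp(-.016,.007,.026)),s['joint_positions'])
np.save("f0.npy",s['wrist_force'])
c=cal("wrist");im=manip.get_image("wrist");v=im.copy()
for p in([-.0,.007,.011],[0.009,.007,.011],[-.009,.007,.011],[0,.016,.011],[0,-.002,.011]):
    u=proj(c,X0+RB@np.array(p));print(p,u.round(1));v[int(round(u[1])),int(round(u[0]))]=[255,0,0]
pickle.dump((c,im),open("hov.pkl","wb"))
cv2.imwrite("pics/hov.png",cv2.resize(v[130:330,180:380],(600,600),interpolation=cv2.INTER_NEAREST)[:,:,::-1])
E
```

```text
13.4917 [ 0.79039633  0.50988422 -2.78187382] [ 2.45566710e-04 -8.48937031e-05  2.54472908e-04] [-0.32914848 -0.06400459  2.11543144  0.36605928  0.64125719  0.88330263]
[-0.0, 0.007, 0.011] [279.2 193.2]
[0.009, 0.007, 0.011] [279.2 177. ]
[-0.009, 0.007, 0.011] [279.2 209. ]
[0, 0.016, 0.011] [262.9 193.2]
[0, -0.002, 0.011] [295.4 193.2]
```

View pics/hov.png

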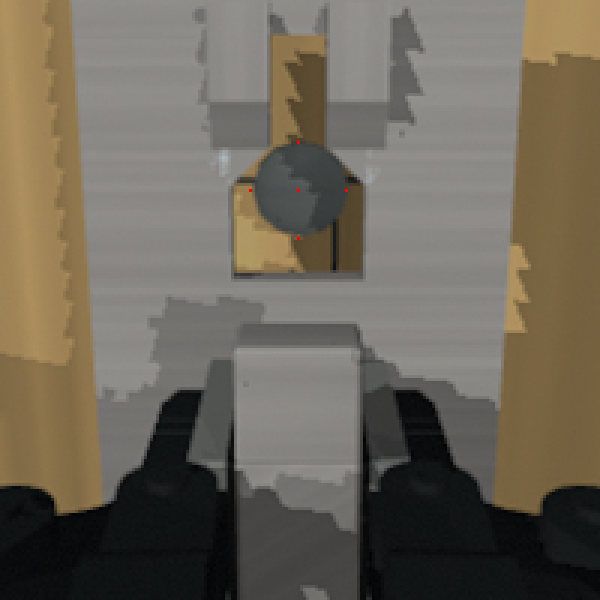

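The head is seen through the mouth, centred at crop (300,189) against a predicted (298,190), so the screw's y is about 6.6 mm. I'll lower the plate step by step while feeling the force.

Run:
```python
from h import *
f0=np.load("f0.npy"); Y=.0066
manip.line_to(tcp(-.016,Y,.014),max_speed=.06)
z=.014
while z>-.008:
    z-=.001; manip.line_to(tcp(-.016,Y,z),max_speed=.03); manip.dwell(.05)
    s=manip.read_state(); f=fb(s,f0)
    print(round(z,4),round(s['clock'],2),f.round(1),((RB.T@(s['tcp_pos']-tcp(-.016,Y,0)))*1000).round(2))
    if np.linalg.norm(f)>4: break
```

```text
0.013 14.19 [-0.2  0.9  0.1] [ 0.14 -0.04 13.09]
0.012 14.49 [-0.6 -0.4  0.6] [-1.000e-02 -2.000e-02  1.201e+01]
0.011 14.79 [-1.  -0.8  0.8] [-8.000e-02  1.000e-02  1.094e+01]
0.01 15.09 [-0.5 -0.2 -0.4] [-0.04  0.03  9.96]
0.009 15.39 [-0.3 -1.6  1.5] [-0.06 -0.    8.96]
0.008 15.69 [-1.  -1.   1.2] [-0.04  0.02  7.96]
0.007 15.99 [-0.4  0.7 -0.3] [-0.07  0.02  6.96]
0.006 16.29 [-0.4 -1.2  0.9] [-0.06  0.02  5.96]
0.005 16.59 [-0.9 -0.   0.7] [-0.05  0.01  4.96]
0.004 16.89 [-0.1  0.3  0.8] [-0.09  0.02  3.95]
0.003 17.19 [-0.1 -0.1  1.1] [-0.05  0.    2.96]
0.002 17.49 [ 0.2 -0.3  1.5] [-0.05  0.02  1.97]
0.001 17.79 [-0.5 -1.1  1. ] [-0.06  0.    0.96]
-0.0 18.09 [-0.6 -0.3  1.7] [ 0.17 -0.05  0.09]
-0.001 18.39 [-2.4 -0.7  7. ] [ 0.23 -0.09 -0.79]
```

The mouth passed over the head and the plate touched the board at z ≈ −0.3 mm, rising at about the board's 6 N/mm. Now I'll ease the pressure and slide it down the slope.

Run:
```python
from h import *
f0=np.load("f0.npy"); Y=.0066; z=-.0005
manip.line_to(tcp(-.016,Y,z),max_speed=.03)
d=0
while d<.0285:
    st=.001 if d<.0225 else .0004
    d+=st; manip.line_to(tcp(-.016-d,Y,z),max_speed=.03)
    s=manip.read_state(); f=fb(s,f0); e=(RB.T@(s['tcp_pos']-tcp(-.016,Y,0)))*1000
    print(round(d*1000,1),round(s['clock'],2),f.round(1),e.round(2))
    if f[0]>21 or abs(f[1])>8 or abs(f[2])>12: break
```

```text
1.0 18.89 [ 1.3 -0.3  4.7] [-0.32 -0.17 -0.3 ]
2.0 19.14 [1.8 0.2 5.1] [-1.65 -0.17 -0.37]
3.0 19.39 [ 0.8 -0.6  5.4] [-2.91 -0.11 -0.42]
4.0 19.64 [ 1.8 -0.4  4.9] [-4.02 -0.03 -0.46]
5.0 19.89 [ 1.6 -0.8  5.5] [-5.11 -0.   -0.51]
6.0 20.14 [ 1.4 -0.5  5.6] [-6.11  0.02 -0.51]
7.0 20.39 [ 1.4 -0.3  5.7] [-7.09  0.02 -0.51]
8.0 20.64 [ 1.7 -1.5  5. ] [-8.12  0.02 -0.52]
9.0 20.89 [ 2.1 -0.8  4.5] [-9.1   0.03 -0.52]
10.0 21.14 [ 2.8 -0.9  5.9] [-9.83 -0.04 -0.44]
11.0 21.39 [4.4 0.6 4.3] [-10.4   -0.13  -0.32]
12.0 21.64 [ 7.  -0.4  3.5] [-10.9   -0.23  -0.17]
13.0 21.89 [ 7.5 -0.1  2. ] [-11.47  -0.34  -0.07]
14.0 22.14 [ 8.6 -0.9  3.2] [-12.16  -0.46   0.02]
15.0 22.39 [ 7.7 -1.3  2.6] [-13.53  -0.51  -0.09]
16.0 22.64 [ 6.8 -1.2  3.5] [-14.7   -0.54  -0.11]
17.0 22.89 [ 7.3 -0.8  2.9] [-15.6   -0.56  -0.09]
18.0 23.14 [ 7.3 -1.4  3.3] [-16.43  -0.6   -0.04]
19.0 23.39 [ 7.  -1.4  1.9] [-17.35  -0.62  -0.03]
20.0 23.64 [ 7.9 -1.3  2.1] [-1.824e+01 -6.500e-01 -1.000e-02]
21.0 23.89 [ 7.7 -1.6  3.1] [-19.22  -0.65  -0.  ]
22.0 24.14 [ 8.  -0.5  1.6] [-2.017e+01 -6.800e-01  2.000e-02]
23.0 24.39 [ 8.8 -1.5  2.4] [-2.119e+01 -6.900e-01  1.000e-02]
23.4 24.64 [ 8.8 -0.6  2.3] [-21.48  -0.69   0.04]
23.8 24.89 [ 9.3 -0.8  1.9] [-21.84  -0.72   0.05]
24.2 25.14 [8.8 0.2 3.1] [-22.2   -0.74   0.06]
24.6 25.39 [ 9.2 -1.   2.6] [-22.66  -0.69   0.03]
25.0 25.64 [ 8.2 -0.6  3.4] [-23.03  -0.71   0.04]
25.4 25.89 [ 8.8 -1.3  1.9] [-23.37  -0.72   0.05]
25.8 26.14 [ 8.6 -1.1  1.7] [-23.75  -0.74   0.07]
26.2 26.39 [ 8.1 -1.4  1.5] [-24.2   -0.74   0.06]
26.6 26.64 [ 7.8 -1.1  1.7] [-24.56  -0.76   0.07]
27.0 26.89 [ 8.4 -1.5  1.7] [-24.97  -0.73   0.06]
27.4 27.14 [ 9.  -0.5  3.3] [-25.41  -0.74   0.05]
27.8 27.39 [ 8.7 -1.1  1.9] [-25.79  -0.73   0.06]
28.2 27.64 [ 9.  -0.   2.6] [-26.08  -0.77   0.08]
28.6 27.89 [ 9.4 -0.8  1.1] [-26.18  -0.77   0.15]
```

The slide engaged at 7–9 N, and at about 26.1 mm it is slowing to a stop. I'll continue gently to confirm the dead stop.

Run:
```python
from h import *
f0=np.load("f0.npy"); Y=.0066; z=-.0005; d=.0286
while d<.034:
    d+=.0005; manip.line_to(tcp(-.016-d,Y,z),max_speed=.03); manip.dwell(.05)
    s=manip.read_state(); f=fb(s,f0); e=(RB.T@(s['tcp_pos']-tcp(-.016,Y,0)))*1000
    print(round(d*1000,1),round(s['clock'],2),f.round(1),e.round(2),(RB.T@s['ft_torque']).round(2))
    if f[0]>15 or abs(f[1])>8 or abs(f[2])>12: break
c=cal("wrist");v=manip.get_image("wrist")
cv2.imwrite("pics/seat.png",cv2.resize(v[100:300,180:380],(600,600),interpolation=cv2.INTER_NEAREST)[:,:,::-1])
```

```text
29.1 28.19 [9.6 0.1 0.1] [-26.25  -0.76   0.27] [ 0.36 -0.92 -0.1 ]
29.6 28.49 [11.7  0.8 -0. ] [-26.27  -0.82   0.39] [ 0.39 -1.13 -0.1 ]
30.1 28.79 [13.1  1.8 -0.4] [-26.33  -0.86   0.49] [ 0.55 -1.24 -0.09]
30.6 29.09 [15.3  1.  -0.6] [-26.4   -0.86   0.59] [ 0.59 -1.36 -0.07]
```

View pics/seat.png

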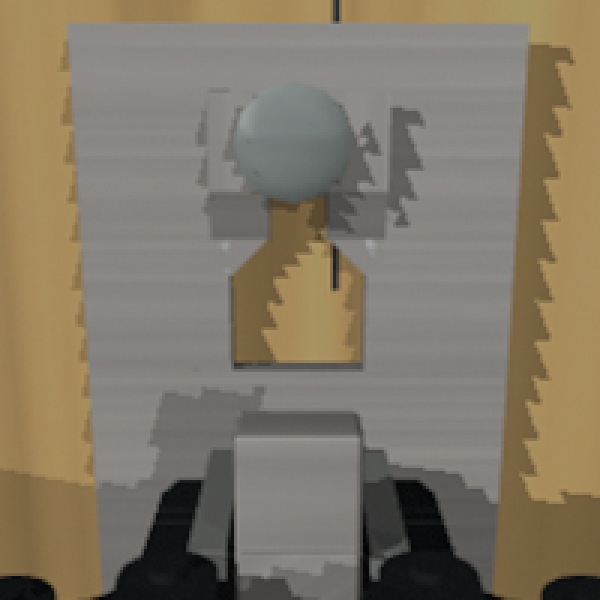

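The plate stopped dead at 26.3 mm, with the head at the slot's closed end between the lips and the pencil line parallel to the plate. I'll unload the arm, release, back off square to the board and take a last look.

Run:
```python
from h import *
f0=np.load("f0.npy"); Y=.0066
manip.line_to(tcp(-.016-.0275,Y-.0004,-.0003),max_speed=.02);manip.dwell(.1)
s=manip.read_state();print(fb(s,f0).round(1),((RB.T@(s['tcp_pos']-tcp(-.016,Y,0)))*1000).round(2))
manip.grip(.03);s=manip.read_state();print(s['grip_width'],fb(s,f0).round(1),((RB.T@(s['tcp_pos']-tcp(-.016,Y,0)))*1000).round(2))
manip.grip(.05)
manip.line_to(tcp(-.0435,Y,.06),max_speed=.06); manip.line_to(tcp(-.0435,Y,.15),max_speed=.15)
manip.dwell(.2);s=manip.read_state();print(s['clock'],s['wrist_force'])
c=cal("wrist");im=manip.get_image("wrist");v=im.copy()
# expected plate outline when home
for p in([.06,.035,.005],[.06,-.035,.005],[-.06,-.035,.005],[-.06,.035,.005]):
    u=proj(c,X0+RB@(np.array(p)+[-.042,Y,0]));print(u.round(1))
    try:v[int(round(u[1])),int(round(u[0]))]=[255,0,0]
    except IndexError:pass
cv2.imwrite("pics/fin.png",cv2.resize(v[60:320,150:410],(600,600),interpolation=cv2.INTER_NEAREST)[:,:,::-1])
```

```text
[ 7.  -0.6  2.3] [-26.35  -0.8   -0.  ]
0.02993451710464253 [ 1.2 -0.7  2.7] [-29.3    0.13  -0.9 ]
32.2833 [0.76048241 0.62126263 0.11862212]
[241.6 113.9]
[318.  113.8]
[314.1 237.1]
[245.6 237.1]
```

View pics/fin.png

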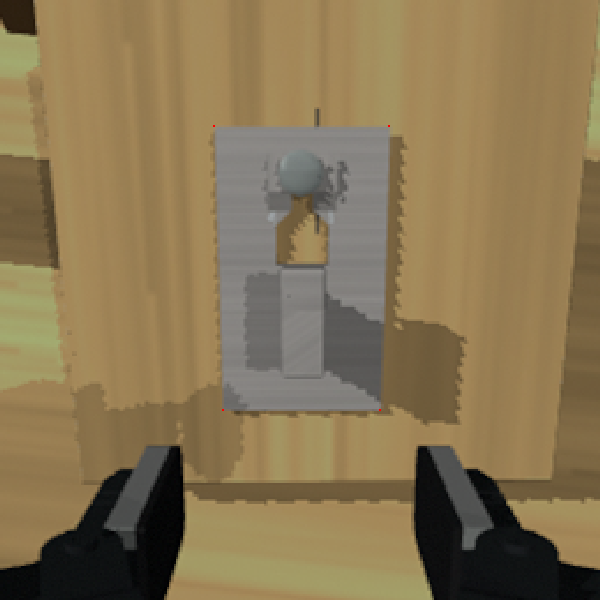

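The released plate lies at the predicted "home" outline (corners at crop (214,127), (389,127), (380,410) and (223,410)), straight and flush, with the gripper clear. Handing in.

```bash
python3 -c "
from plant import manip
print(manip.hand_in())"
```

```text
the job is handed in; nothing more can be done
None
```

The hook plate is back on its screw: it slid down to a dead stop, and after release the camera showed it straight, flush and in its home position. I handed it in at about 32 s, with forces felt at the wrist staying under about 16 N and the gripper clear of everything.

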